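# Find and fit the spacer that fills the pole-piece jig

### The job

One pole piece lies in the blue-walled bay of the sloping jig, and a gap remains beside it. Try the brass spacers to find the one that fills that gap closely (only about 2 mm of play; the others are too thick or clearly loose), and push it in square and fully home. Leave the other two spacers standing upright on the cork mat, and do not disturb the oil bottle.

Things in the scene. Friction and masses are not known exactly. Their poses are not given: they have to be found in the camera images.
- jig: Fixed grey steel base plate, 130 x 210 x 10 mm, that carries the sloping bed on short legs. Origin on the bench directly below the bed's origin; z up; the bed rises along its +x, the bays lie side by side along its y. Position and yaw vary.
- bed: Fixed aluminium bed of the jig, tilted 30 deg: +z (its normal) leans to the jig's -x, +x runs up the slope. Origin on the bed surface, 60 mm above the bench, mid-length of the working bay, at the inner face of its right blue wall. The bay is a pocket: x -22 to 22, y 0 to 55, 24 mm deep (all walls end at z = 24). Blue walls: y -14 to 0 and 55 to 67; end walls 12 mm. Parking bays: y 67 to 159 with spare pole pieces.
- gap (a point): Middle of the upper inner edge of the right blue wall (bed x 0, y 0, z 24), same axes as the bed. The gap to fill runs from this wall (y = 0) along +y to the dark pole piece fixed against the left blue wall (40 mm long, as high as the walls), open along +z. It is 2 mm wider than exactly one spacer: 14, 19 or 24 mm, changing from run to run.
- mat: Fixed cork mat, 120 (x) x 250 (y) x 3 mm, on which the three spacers stand. Origin at the centre of its underside, on the bench.
- spacer_1: Loose brass block with two dark lines near its top, 40 mm long (own x), 58 mm high (own z), about 0.12 kg. Thickness (own y) 12, 17 or 22 mm: one spacer of each, unmarked, in any order; find out by touch which is which. Origin: centre of its underside. Stands upright on the mat (underside 3 mm above the bench). Fully home, 34 mm of it stand out of the gap.
- spacer_2: Loose brass block with two dark lines near its top, 40 mm long (own x), 58 mm high (own z), about 0.12 kg. Thickness (own y) 12, 17 or 22 mm: one spacer of each, unmarked, in any order; find out by touch which is which. Origin: centre of its underside. Stands upright on the mat (underside 3 mm above the bench). Fully home, 34 mm of it stand out of the gap.
- spacer_3: Loose brass block with two dark lines near its top, 40 mm long (own x), 58 mm high (own z), about 0.12 kg. Thickness (own y) 12, 17 or 22 mm: one spacer of each, unmarked, in any order; find out by touch which is which. Origin: centre of its underside. Stands upright on the mat (underside 3 mm above the bench). Fully home, 34 mm of it stand out of the gap.
- oil_bottle: Loose bystander: small yellow oil bottle with a red spout, 38 mm across, 104 mm high; origin at the centre of its underside.

How it is judged:
By the outcome, as a careful person would: the job done as asked, in the order asked, and still so for the second after the job is handed in, with the robot touching nothing.
It also fails if it takes over 72 s, if anything falls off the work surface, if the arm or the gripper's body presses on something with over 40 N, if the wrist force passes 120 N, or if a joint passes its speed limit or range.

### The arm

A 7-joint arm with a two-finger parallel gripper is mounted at the origin on a cart in front of the work surface, level with it; the furniture and walls round the work are solid. World frame = base frame: x ahead of the robot, y to its left, z up, the work surface at z = 0. Lengths are in mm, angles in rad, forces in N, time in s.
With the tool pointing down it reaches from about 400 to 875 mm from the base axis. Payload 19.3 kg.
Tool frame: the origin (TCP) lies at the very end of the fingers, on their centre line; the grasp point (between the pads) lies 19 mm behind it (grip_point_offset is the z of the grasp point in the tool frame, in mm); z points along the fingers, x is the direction in which the jaws open and shut, and the axes are right-handed (so a half turn about z gives the same grasp; the last joint's range is limited). The gripper opens to 85 mm and grips with 20 to 120 N. Pads are 22 mm wide; open, the fingers measure 114 mm over their backs; the gripper's body (76 mm by 85 mm) begins 54 mm behind the grasp point. The pads swing forward as they close: fully open they stand 13 mm farther back than shut.
Start: joints at [1.058, 0.521, -0.036, 1.599, 0.021, 1.021, -0.113], TCP at [267.767, -564.726, 231.291] pointing down, gripper open.
Joint ranges: [-2.91, 2.91], [-0.3, 2.13], [-1.5, 1.42], [0.17, 2.43], [-1.26, 4.41], [0.16, 1.93], [-2.52, 2.52]. Speed limits (rad/s): [1.89, 1.89, 2.39, 2.39, 3.01, 3.01, 3.01].

### API

Orientations are given as a 3x3 rotation matrix whose columns are the frame's x, y, z axes.
In Python, from workcell import movep, movel, goto_joints, open_gripper, clamp, wait, inverse_kinematics, read_state, camera, PlanningError, finish_job, grip_point_offset gives the robot as it stands. Calls block until the motion is done:
- movep(position, orientation): joint-space move of the TCP to a pose.
- movel(position, frame=None, max_speed=150, guard=None): straight line of the TCP; frame=None keeps the orientation; max_speed is the mean speed in mm/s. With guard (N) it stops when the force on the tool has changed by that much, and returns True; else False.
- goto_joints(angles): joint-space move.
- open_gripper() and clamp(): open the fingers fully, or close them until they stop; the grip force is fixed at half the most.
- wait(seconds).
- inverse_kinematics(position, orientation): joint angles nearest the present ones, or None.
- read_state(): the state.
- camera(name): name is "scene" or "top" or "wrist"; returns a dict with "image" (420x560x3 uint8, blue, green, red), "range_z" (420x560 float32, mm along the optical axis (not along the pixel's ray), 0 where there is no reading), "fx", "fy", "cx", "cy" (pixels), "dist_coeffs" ([k1, k2, p1, p2, k3] as OpenCV has them; the pictures are not rectified), "cam_to_world" (4x4, takes a point from camera to world coordinates). Camera axes: x right, y up, looking along -z (the intrinsics and any distortion apply to the point x, -y, -z); pixel columns grow to the right and rows downward; lengths in mm; the calibration is good to about 2 mm. A picture is of the moment at which its call begins.
A pose or a line that the arm cannot do raises PlanningError and nothing moves.
- finish_job(): hands the job in, once; it reports no verdict.
The state is a dict: "time": time; "qpos": joint angles; "qvel": joint speeds; "joint_efforts": joint torques, N m; "eef_pos": TCP position; "tool_rot": TCP orientation; "ft_force": force on the tool from outside, world axes, zero at the start; "torque": the same for the moment, N m; "finger_gap": finger opening in mm.
Only numpy, scipy, OpenCV 4.12 (cv2) and the standard library are available. Lean on these libraries where they do the work, as an engineer would, in place of code of your own. Each camera call takes 0.05 s, during which the arm holds its last target.

## Working session

There is one attempt and no reset: what is moved stays moved. The work goes in short steps, each a Python script; the robot and the scene stay as the last script left them, time stands still between calls to the robot, and variables do not carry over. Pictures are saved under pics/ and viewed, and the job is handed in when it is done.

```bash
ls; mkdir -p pics; cat > h.py <<'E'
import numpy as np, cv2
from workcell import *
def snap(name, fn):
    c=camera(name); cv2.imwrite('pics/'+fn+'.png',c['image']); np.savez('pics/'+fn+'.npz',**{k:np.array(v) for k,v in c.items()}); return c
def load(fn):
    return dict(np.load('pics/'+fn+'.npz'))
def rays(c,px):
    K=np.array([[c['fx'],0,c['cx']],[0,c['fy'],c['cy']],[0,0,1.]],float)
    u=cv2.undistortPoints(np.array(px,float).reshape(-1,1,2),K,np.array(c['dist_coeffs'],float)).reshape(-1,2)
    d=np.c_[u[:,0],-u[:,1],-np.ones(len(u))]
    M=np.array(c['cam_to_world']); return M[:3,3], d@M[:3,:3].T
def onplane(c,px,z):
    o,d=rays(c,px); return o+d*((z-o[2])/d[:,2])[:,None]
def depthpts(c,px):
    px=np.array(px).reshape(-1,2).astype(int); o,d=rays(c,px); r=c['range_z'][px[:,1],px[:,0]]; return o+d*r[:,None]
E
python3 - <<'E'
from h import *
print(read_state(), grip_point_offset)
for n in('scene','top','wrist'):
    c=snap(n,n+'0'); print(n,c['fx'],c['dist_coeffs'],np.round(c['cam_to_world'],3).tolist())
E
```

```text
pics
{'time': 0.0, 'qpos': array([ 1.05780863,  0.52203756, -0.03632683,  1.59998716,  0.02118508,
        1.02111138, -0.1127605 ]), 'qvel': array([ 8.30025261e-05, -6.13614780e-04, -8.47527811e-04, -7.92921969e-04,
       -1.12189872e-04, -1.21088625e-04,  1.73096761e-04]), 'joint_efforts': array([ 1.47070237e-03, -9.27110767e+01,  1.98115312e+00, -3.69929767e+01,
        1.80377037e-02,  8.09501245e-03,  3.37025358e-05]), 'eef_pos': array([ 267.61376214, -564.43635484,  230.71852903]), 'tool_rot': array([[ 4.28478506e-01, -9.03551801e-01, -5.59347087e-04],
       [-9.03551234e-01, -4.28478865e-01,  1.01514184e-03],
       [-1.15690164e-03,  7.04322921e-05, -9.99999328e-01]]), 'ft_force': array([-0.79995824,  0.23513124,  0.41314221]), 'torque': array([-0.00325226, -0.03042687, -0.01617245]), 'finger_gap': 85.13509887784443} -18.700000000000003
scene 463.2628498910067 [-0.06295401  0.          0.          0.          0.        ] [[-0.822, 0.37, -0.432, 75.205], [-0.569, -0.562, 0.601, 589.581], [-0.021, 0.74, 0.672, 760.409], [0.0, 0.0, 0.0, 1.0]]
top 391.05938264350766 [0.01849318 0.         0.         0.         0.        ] [[-0.01, 0.998, -0.06, 457.373], [-1.0, -0.011, -0.007, -56.073], [-0.008, 0.06, 0.998, 1092.099], [0.0, 0.0, 0.0, 1.0]]
wrist 365.5738946269512 [0.01246934 0.         0.         0.         0.        ] [[0.427, 0.855, 0.294, 343.789], [-0.904, 0.404, 0.137, -528.801], [-0.001, -0.324, 0.946, 373.499], [0.0, 0.0, 0.0, 1.0]]
```

View pics/scene0.png

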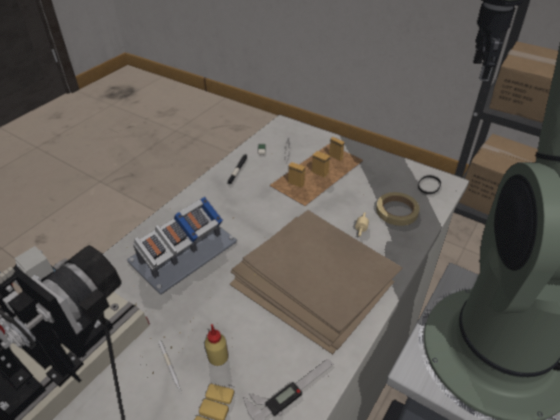

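View pics/top0.png

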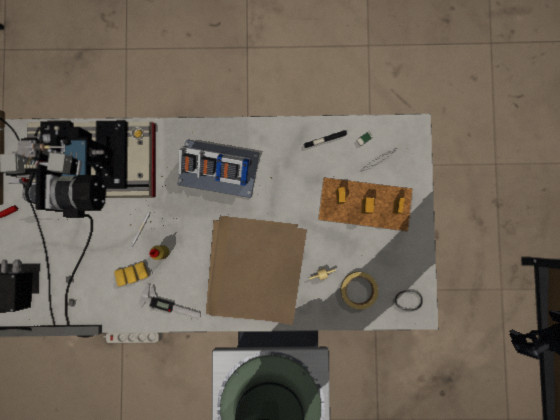

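The scene view shows the jig near (185,240), the three spacers near (297,173), (321,160) and (337,147), and the bottle at (215,345). In the top view the mat is at (365,205), the jig at (220,167), and the blue bay is the jig's right end at (234,170).

```bash
python3 - <<'E'
from h import *
a=load('top0');b=load('scene0')
A=cv2.resize(a['image'][130:240,170:425],None,fx=3.1,fy=3.1,interpolation=cv2.INTER_CUBIC)
cv2.imwrite('pics/topc.png',A)
B=cv2.resize(b['image'][120:300,110:370],None,fx=3,fy=3,interpolation=cv2.INTER_CUBIC)
cv2.imwrite('pics/scenec.png',B)
print(onplane(a,[[220,167],[341,195],[369,205],[401,204],[365,205],[158,252]],50).round())
print(depthpts(a,[[220,167],[341,187],[369,200],[401,195],[365,220],[158,252],[250,270]]).round())
E
```

```text
[[ 645.  127.   50.]
 [ 566. -197.   50.]
 [ 538. -271.   50.]
 [ 540. -356.   50.]
 [ 538. -260.   50.]
 [ 419.  291.   50.]]
[[ 639.  121.   82.]
 [ 586. -196.   61.]
 [ 550. -269.   63.]
 [ 568. -369.    6.]
 [ 500. -269.    3.]
 [ 420.  283.   74.]
 [ 367.   50.   26.]]
```

View pics/topc.png

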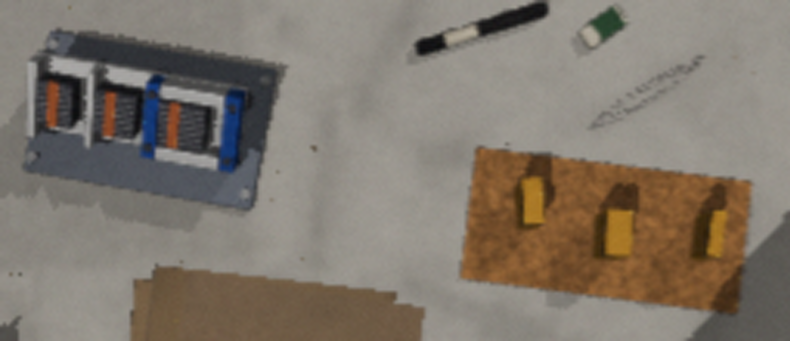

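View pics/scenec.png

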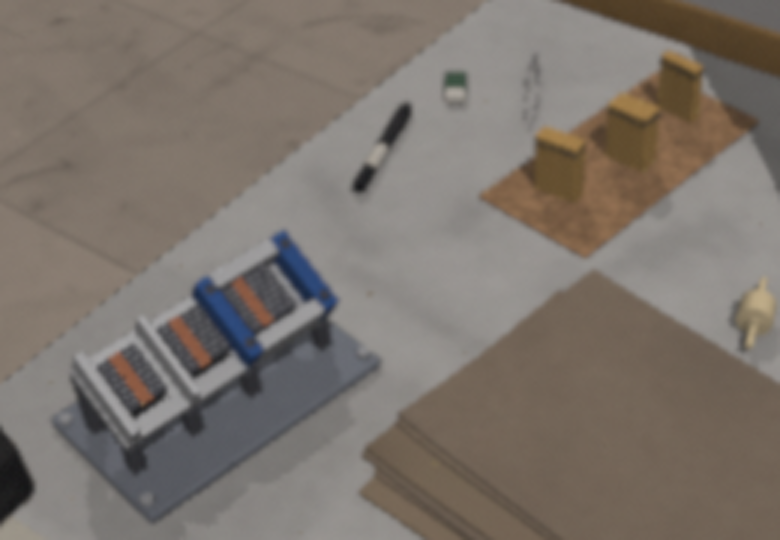

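```bash
python3 - <<'E'
from h import *
def Rz(yaw,tilt=0):
    c,s=np.cos(yaw),np.sin(yaw)
    J=np.array([[c,-s,0],[s,c,0],[0,0,1.]]); t=tilt
    B=J@np.array([[np.cos(t),0,-np.sin(t)],[0,1,0],[np.sin(t),0,np.cos(t)]])
    # tool x=-bed y, y=-bed x, z=-bed z
    return np.c_[-B[:,1],-B[:,0],-B[:,2]]
R=Rz(-0.12); print(np.linalg.det(R))
for p,t,y in [((555,-275,220),0,-.12),((560,-275,46),0,-.12),((640,80,160),np.pi/6,-.15),((640,80,100),np.pi/6,-.15),((620,80,250),np.pi/6,-.15)]:
    print(inverse_kinematics(p,Rz(y,t)))
movep((555,-240,230),R); snap('wrist','m1'); print(read_state()['time'])
movel((555,-310,230)); snap('wrist','m2'); print(read_state()['time'])
E
```

```text
1.0
[ 0.35324937  0.52408475  0.01636625  1.62908268 -0.00980571  0.98850533
 -1.31798437]
[ 0.33696434  0.75612964  0.036735    1.72772295 -0.04119115  0.65848758
 -1.29451597]
[-0.8932677   0.63208457  0.7815061   2.07865887 -1.15932333  0.21635467
 -0.94530383]
None
[-0.82703252  0.3642307   0.60836263  2.04546562  0.04641325  0.31462465
 -2.06175681]
1.7917
2.4583
```

View pics/m1.png

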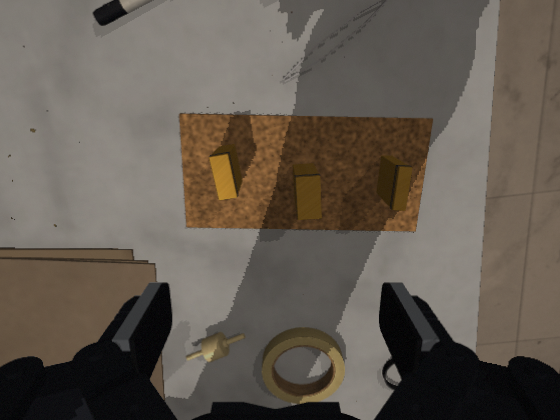

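View pics/m2.png

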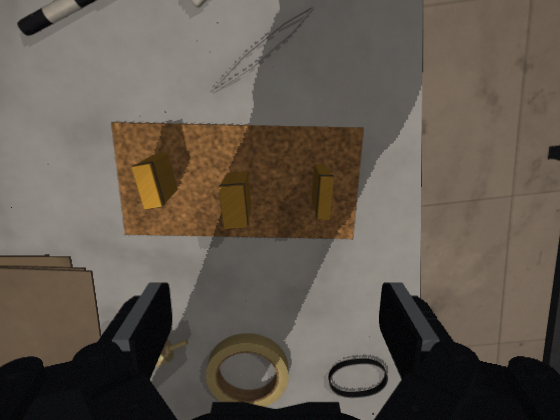

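Both views show the three spacers' tops: (224,177), (309,197), (402,188) in m1; (147,187), (234,205), (325,197) in m2. Next, the jig.

```bash
cat >> h.py <<'E'
def Rt(yaw,tilt=0):
    c,s=np.cos(yaw),np.sin(yaw)
    J=np.array([[c,-s,0],[s,c,0],[0,0,1.]]); t=tilt
    B=J@np.array([[np.cos(t),0,-np.sin(t)],[0,1,0],[np.sin(t),0,np.cos(t)]])
    return np.c_[-B[:,1],-B[:,0],-B[:,2]]
def tri(c1,p1,c2,p2):
    o1,d1=rays(c1,p1);o2,d2=rays(c2,p2);out=[]
    for a,b in zip(d1,d2):
        a=a/np.linalg.norm(a);b=b/np.linalg.norm(b)
        s=np.linalg.lstsq(np.c_[a,-b],o2-o1,rcond=None)[0]
        P=o1+s[0]*a;Q=o2+s[1]*b; out.append(np.r_[(P+Q)/2,np.linalg.norm(P-Q)])
    return np.array(out)
E
python3 - <<'E'
from h import *
a,b=load('m1'),load('m2')
# tops: bright yellowish faces; centres
print(tri(a,[[224,177],[309,197],[402,188]],b,[[147,187],[234,205],[325,197]]).round(1))
movep((595,50,250),Rt(-.15,0.0)); snap('wrist','j1'); 
movel((595,120,250)); snap('wrist','j2'); print(read_state()['time'])
E
```

```text
[[ 5.688e+02 -1.981e+02  6.410e+01  2.000e-01]
 [ 5.407e+02 -2.697e+02  5.830e+01  1.200e+00]
 [ 5.393e+02 -3.518e+02  6.060e+01  7.000e-01]]
4.5333
```

View pics/j1.png

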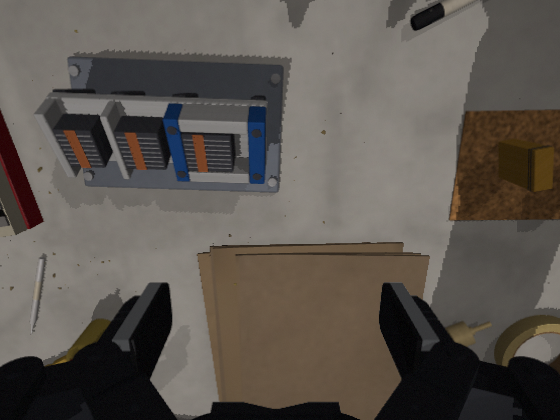

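View pics/j2.png

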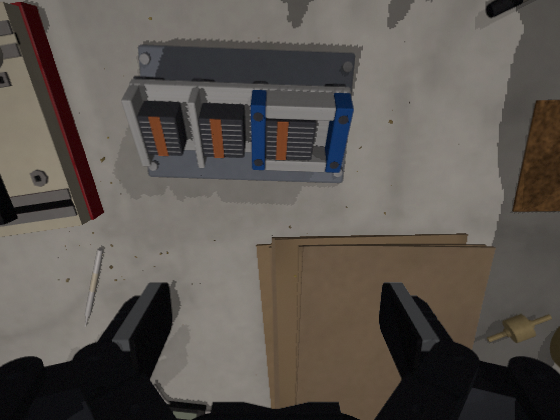

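The jig is clear in both views. The blue right wall spans about (333-352, 95-170) in j2, and a gap beside the pole piece is visible at about (316-329, 140).

```bash
python3 - <<'E'
from h import *
for n in('j1','j2'):
    c=load(n); im=c['image']; hsv=cv2.cvtColor(im,cv2.COLOR_BGR2HSV)
    m=cv2.inRange(hsv,(105,120,60),(125,255,255)); m=cv2.morphologyEx(m,cv2.MORPH_CLOSE,np.ones((5,5)))
    cs=[k for k in cv2.findContours(m,0,1)[0] if cv2.contourArea(k)>300]
    for k in cs: print(n,cv2.contourArea(k),cv2.approxPolyDP(k,5,True).reshape(-1,2).tolist())
    x0,y0=(150,85) if n=='j1' else (235,75)
    cr=im[y0:y0+110,x0:x0+135]
    cv2.imwrite(f'pics/{n}c.png',cv2.resize(cr,None,fx=5,fy=5,interpolation=cv2.INTER_CUBIC))
E
```

```text
j1 1133.5 [[253, 106], [250, 182], [263, 183], [265, 109]]
j1 966.5 [[169, 104], [165, 132], [177, 180], [188, 180], [177, 124], [181, 104]]
j2 1154.0 [[348, 93], [334, 94], [326, 171], [340, 168], [352, 112]]
j2 1003.5 [[253, 90], [252, 168], [263, 169], [265, 91]]
```

View pics/j1c.png

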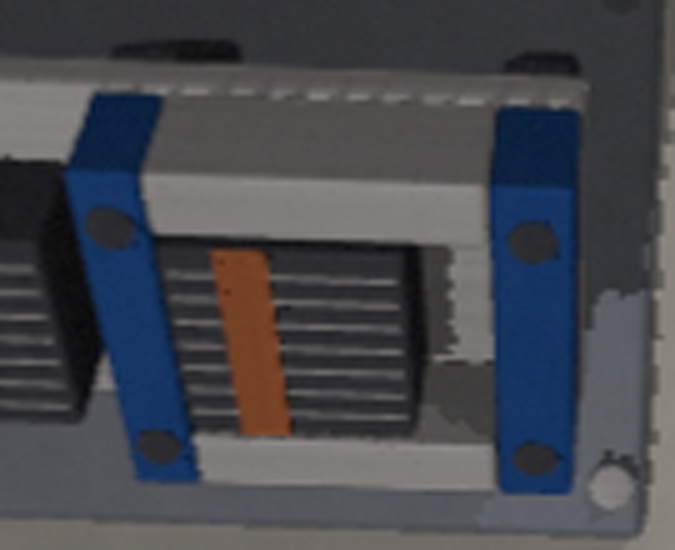

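View pics/j2c.png

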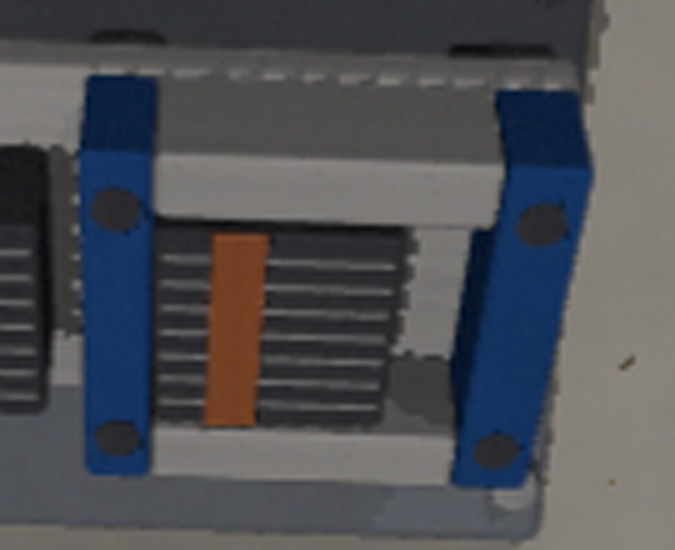

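```bash
python3 - <<'E'
from h import *
f=lambda L,o:[( (x+.5)/5-.5+o[0],(y+.5)/5-.5+o[1]) for x,y in L]
a,b=load('j1'),load('j2')
names='rUL rUR rLL rLR lUL lUR lLL lLR pU pL'.split()
A=f([(492,186),(577,188),(500,490),(572,490),(68,172),(142,175),(138,480),(198,480),(406,246),(413,431)],(150,85))
B=f([(506,162),(592,172),(452,486),(524,487),(82,152),(152,155),(88,472),(150,472),(405,232),(382,424)],(235,75))
T=tri(a,A,b,B)
for n,t in zip(names,T): print(n,t.round(1))
# model fit (pts at known bed coords): walls x +-34?, y -14,0,55,67, z 24
L=34
mod=np.array([[L,0,24],[L,-14,24],[-L,0,24],[-L,-14,24],[L,67,24],[L,55,24],[-L,67,24],[-L,55,24]],float)
P=T[:8,:3]
mc,pc=mod.mean(0),P.mean(0); U,S,V=np.linalg.svd((mod-mc).T@(P-pc)); R=V.T@np.diag([1,1,np.sign(np.linalg.det(V.T@U.T))])@U.T; t=pc-R@mc
print(R.round(3).tolist(),t.round(1)); print('res',(P-(mod@R.T+t)).round(1).tolist())
print('pole',((T[8:,:3]-t)@R).round(1))
print('tilt',np.degrees(np.arccos(R[2,2])),'yaw from y',np.degrees(np.arctan2(-R[0,1],R[1,1])))
# constrained fit: tilt 30, yaw, xyz by reprojection via least squares
from scipy.optimize import least_squares
def bed(y):
    Rr=Rt(y,np.pi/6); return np.c_[-Rr[:,1],-Rr[:,0],-Rr[:,2]]
g=lambda p:((mod@bed(p[3]).T+p[:3])-P).ravel()
s=least_squares(g,np.r_[t,-.15]); print('constr',s.x.round(3),'rms',np.sqrt(np.mean(s.fun**2)), s.fun.reshape(-1,3).round(1).tolist())
print('pole',((T[8:,:3]-s.x[:3])@bed(s.x[3])).round(1))
# single-view intersection w/ bed-top plane
n=bed(s.x[3])[:,2]; pt=s.x[:3]+24*n
for c,X in((a,A),(b,B)):
    o,d=rays(c,X); q=o+d*(((pt-o)@n)/(d@n))[:,None]; print(((q-s.x[:3])@bed(s.x[3])).round(1).tolist())
# depth check of the bed-top
print(depthpts(b,np.array(B)[8:].round()-[5,0]).round(1))
E
```

```text
rUL [6.546e+02 6.150e+01 9.370e+01 6.000e-01]
rUR [6.516e+02 4.820e+01 9.320e+01 6.000e-01]
rLL [5.972e+02 7.240e+01 6.330e+01 5.000e-01]
rLR [594.9  59.2  62.5   0.7]
lUL [6.667e+02 1.271e+02 9.580e+01 1.000e-01]
lUR [664.4 116.4  92.8   0. ]
lLL [6.098e+02 1.379e+02 6.420e+01 1.000e-01]
lLR [6.084e+02 1.267e+02 6.550e+01 1.000e-01]
pU [6.462e+02 7.780e+01 8.680e+01 5.000e-01]
pL [6.129e+02 8.450e+01 7.460e+01 6.000e-01]
[[0.871, 0.183, -0.457], [-0.171, 0.983, 0.068], [0.461, 0.019, 0.887]] [637.   65.5  57.1]
res [[-1.0, 0.2, -0.3], [-1.5, 0.6, -0.5], [0.8, -0.6, 0.6], [1.0, 0.0, 0.1], [-1.2, -0.1, 0.5], [-1.3, 1.1, -2.3], [1.2, -0.9, 0.2], [1.9, -0.4, 1.7]]
pole [[ 19.6  14.4  23. ]
 [-16.1  14.6  27.8]]
tilt 27.49126051724734 yaw from y -10.552863516678277
constr [ 6.37679e+02  6.48990e+01  5.80950e+01 -1.88000e-01] rms 1.3837993065433887 [[0.2, 0.1, 2.2], [0.6, -0.3, 2.6], [-0.2, 0.3, -1.4], [-0.5, -0.3, -0.6], [0.7, 0.4, 0.1], [0.7, -0.8, 3.0], [-0.3, 0.5, -2.3], [-1.1, 0.0, -3.6]]
pole [[ 19.5  14.3  21.9]
 [-16.   14.6  28.3]]
[[33.7, -0.4, 24.0], [33.9, -13.8, 24.0], [-33.7, -0.1, 24.0], [-33.1, -13.5, 24.0], [33.4, 66.6, 24.0], [33.3, 54.9, 24.0], [-34.3, 67.2, 24.0], [-33.8, 56.0, 24.0], [21.4, 14.0, 24.0], [-19.6, 15.3, 24.0]]
[[34.2, 0.3, 24.0], [33.0, -13.4, 24.0], [-34.4, -0.5, 24.0], [-34.0, -13.8, 24.0], [33.2, 66.5, 24.0], [33.2, 55.6, 24.0], [-34.1, 66.7, 24.0], [-33.5, 55.3, 24.0], [20.7, 14.5, 24.0], [-20.1, 13.9, 24.0]]
[[646.8  81.8  90.1]
 [613.1  88.6  71.9]]
```

The gap measures about 14.4 mm, so the 12 mm spacer is needed. Spacer 3 looks thinnest. I'll measure its top precisely and confirm its thickness by clamping it.

```bash
python3 - <<'E'
from h import *
for n,x0,y0 in(('m1',365,140),('m2',300,150)):
    im=load(n)['image'][y0:y0+90,x0:x0+60]
    im=np.clip(im.astype(float)*1.8,0,255).astype(np.uint8)
    cv2.imwrite(f'pics/{n}s.png',cv2.resize(im,None,fx=6,fy=6,interpolation=cv2.INTER_CUBIC))
a=cv2.imread('pics/m1s.png');b=cv2.imread('pics/m2s.png'); cv2.imwrite('pics/ms.png',np.hstack([a,b]))
E
```

```text
(no output)
```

View pics/ms.png

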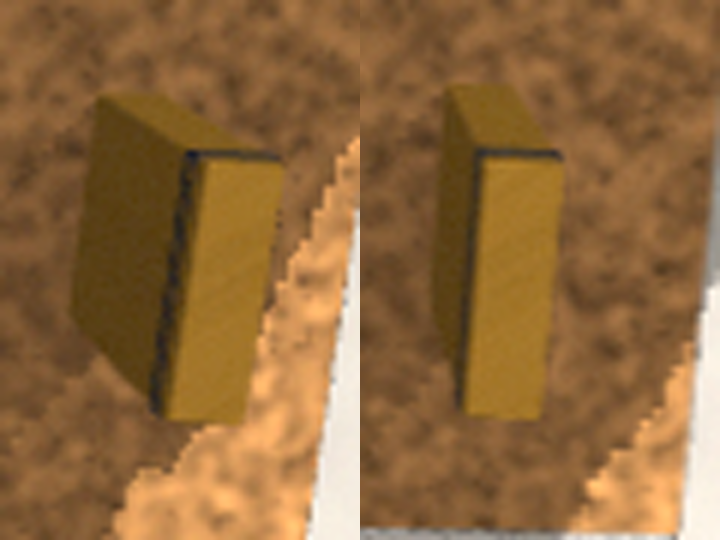

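```bash
cat >> h.py <<'E'
def bed(y):
    Rr=Rt(y,np.pi/6); return np.c_[-Rr[:,1],-Rr[:,0],-Rr[:,2]]
BO=np.array([637.7,64.9,59.0]); BY=-0.188; GP=19.
def tcp_for(base,Rs,tilt_local,yaw,tilt,h):
    """spacer underside at base, axes Rs; tool frame Rt(yaw,tilt); grasp point at local z h"""
    R=Rt(yaw,tilt); return base+Rs[:,2]*h+R[:,2]*GP, R
E
python3 - <<'E'
from h import *
f=lambda L,o:[( (x+.5)/6-.5+o[0],(y+.5)/6-.5+o[1]) for x,y in L]
a,b=load('m1'),load('m2')
A=f([(203,160),(282,160),(163,418),(243,420)],(365,140));B=f([(122,158),(202,158),(105,415),(182,418)],(300,150))
T=tri(a,A,b,B);print(T.round(1),T.mean(0))
for c,X in((a,A),(b,B)):
    q=onplane(c,X,61); print(q.mean(0).round(1)); ux=(q[0]+q[1]-q[2]-q[3])/2; print('len',np.linalg.norm(ux),'th',np.linalg.norm(q[0]-q[1]),np.linalg.norm(q[2]-q[3]),'yaw',np.arctan2(ux[1],ux[0]))
np.set_printoptions(precision=2,suppress=True)
Bd=bed(BY)
for td in (0,8,15,20,25,30):
  for h in(47,50):
    for z in (0,60):
      p,R=tcp_for(BO+Bd@[0,7,z],Bd,0,BY,np.radians(td),h)
      print(td,h,z,p.round(),inverse_kinematics(p,R))
for td in(-30,-22,-15,-10):
    q=np.array([539.5,-352,3]); p,R=tcp_for(q,np.eye(3),0,-.1,np.radians(td),48); print(td,p.round(),inverse_kinematics(p,R))
E
```

```text
[[ 5.593e+02 -3.488e+02  6.090e+01  4.000e-01]
 [ 5.575e+02 -3.605e+02  5.970e+01  4.000e-01]
 [ 5.191e+02 -3.432e+02  5.810e+01  2.000e-01]
 [ 5.179e+02 -3.546e+02  5.970e+01  3.000e-01]] [ 5.38439276e+02 -3.51802847e+02  5.96110456e+01  3.34206311e-01]
[ 538.9 -351.4   61. ]
len 39.41701419295314 th 11.346551223502528 11.998822869675656 yaw -0.157344555340008
[ 539.  -351.7   61. ]
len 40.051442794200696 th 11.621073735055306 11.673307808507506 yaw -0.1460714619699747
0 47 0 [616.  76.  81.] [-0.19  0.7  -0.04  1.72  0.03  0.72 -2.01]
0 47 60 [586.  82. 133.] [-0.21  0.59 -0.04  1.77  0.03  0.78 -2.02]
0 50 0 [614.  76.  83.] [-0.2   0.69 -0.04  1.73  0.03  0.72 -2.01]
0 50 60 [585.  82. 135.] [-0.21  0.58 -0.04  1.78  0.03  0.78 -2.03]
8 47 0 [619.  76.  81.] [-0.25  0.65  0.01  1.84  0.11  0.52 -2.1 ]
8 47 60 [589.  81. 133.] [-0.27  0.54  0.    1.89  0.11  0.59 -2.12]
8 50 0 [617.  76.  83.] [-0.25  0.65  0.01  1.84  0.11  0.53 -2.1 ]
8 50 60 [588.  82. 135.] [-0.27  0.53 -0.    1.89  0.11  0.6  -2.12]
15 47 0 [621.  75.  81.] [-0.34  0.63  0.09  1.94  0.19  0.35 -2.2 ]
15 47 60
[... 450 characters left out ...]
.17  2.05  0.29  0.31 -2.35]
25 47 0 [624.  75.  82.] None
25 47 60 [594.  80. 134.] [-0.6   0.51  0.32  2.12  0.39  0.17 -2.48]
25 50 0 [622.  75.  85.] None
25 50 60 [593.  81. 137.] [-0.6   0.5   0.32  2.12  0.4   0.18 -2.48]
30 47 0 [625.  74.  83.] [-0.92  0.83  0.83  2.15  4.31  0.3  -0.26]
30 47 60 [596.  80. 135.] None
30 50 0 [624.  75.  86.] [-0.92  0.82  0.83  2.15  4.32  0.3  -0.27]
30 50 60 [594.  80. 138.] None
-30 [ 530. -351.   35.] [ 0.37  1.05  0.09  1.22  0.09  1.37 -1.28]
-22 [ 532. -351.   33.] [ 0.38  0.97  0.08  1.35  0.06  1.19 -1.26]
-15 [ 535. -352.   33.] [ 0.4   0.91  0.07  1.46  0.04  1.03 -1.25]
-10 [ 536. -352.   32.] [ 0.43  0.87  0.05  1.53  0.03  0.91 -1.23]
```

```bash
python3 - <<'E'
from h import *
yaw=-0.152; Rs=Rt(yaw,0); Rs=np.c_[-Rs[:,1],-Rs[:,0],-Rs[:,2]]
p,R=tcp_for(np.array([538.9,-351.6,3.]),Rs,0,yaw,np.radians(-15),50)
print(p)
movep(p+[0,0,60],R); print(read_state()['eef_pos'],read_state()['time'])
print(movel(p,max_speed=120,guard=15)); s=read_state(); print(s['eef_pos'],s['ft_force'])
clamp(); s=read_state(); print(s['finger_gap'],s['ft_force'],s['time'])
snap('wrist','g1')
E
```

```text
[ 534.03913653 -350.85540553   34.6474093 ]
[ 535.07689258 -349.55947925   95.05940632] 6.35
False
[ 534.31343836 -350.9502752    35.0293406 ] [ 0.59524583 -1.06312076 -0.29433032]
11.282208467487346 [-0.56691241  1.21340251  4.56989219] 7.6667
```

View pics/g1.png

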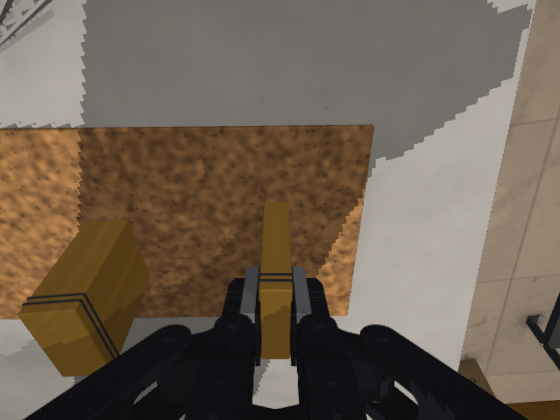

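The clamp reads 11.3 mm, so it's the 12 mm spacer. The picture shows it between the pads at (275,310), with its neighbour untouched at (75,320). Next I lift it and hover over the gap.

```bash
python3 - <<'E'
from h import *
s=read_state(); p=s['eef_pos']; print(movel(p+[0,0,110],max_speed=150))
s=read_state(); print(s['finger_gap'],s['ft_force'])
Bd=bed(BY)
p,R=tcp_for(BO+Bd@[0,7,50],Bd,0,BY,np.radians(15),50)
movep(p+[0,0,15],R); s=read_state(); print(p,s['eef_pos'],s['ft_force'],s['time'],s['finger_gap'])
snap('wrist','v1');snap('scene','v1s')
E
```

```text
False
10.545976824110435 [ 3.05189577e-01 -5.75470156e-04 -1.70214240e+00]
[594.7201765   80.20232011 127.24994968] [595.11209828  79.00385228 142.20969893] [-0.77139763 -0.26902089 -1.32148068] 10.2 11.232723563441578
```

View pics/v1.png

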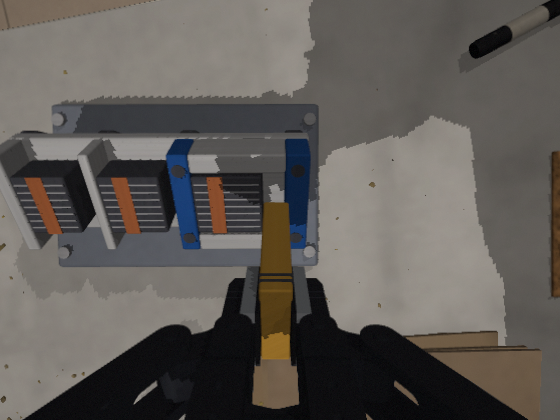

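View pics/v1s.png

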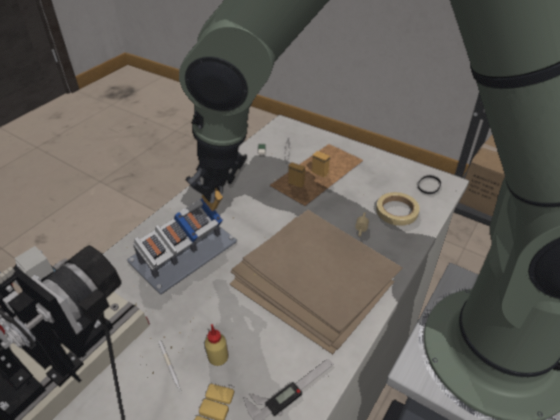

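```bash
python3 - <<'E'
from h import *
print(read_state()['eef_pos'], read_state()['time'])
im=load('v1')['image'][130:270,165:325]
im=np.clip(im.astype(float)*1.8,0,255).astype(np.uint8)
cv2.imwrite('pics/v1c.png',cv2.resize(im,None,fx=4,fy=4,interpolation=cv2.INTER_CUBIC))
E
```

```text
[595.06541747  78.99877554 142.13651501] 10.3
```

View pics/v1c.png

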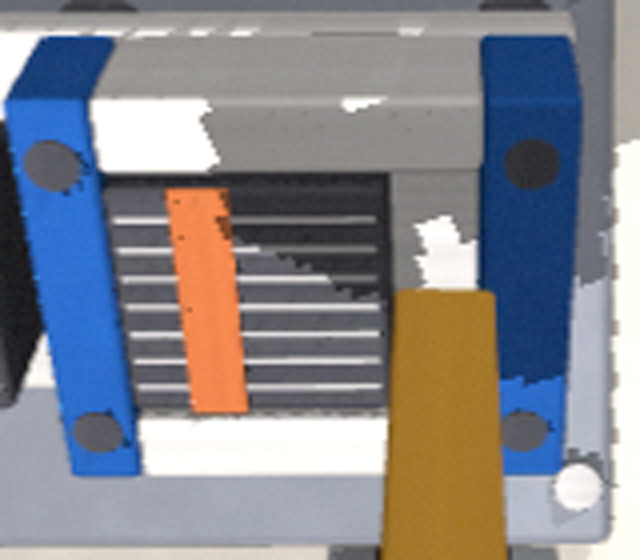

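```bash
python3 - <<'E'
from h import *
f=lambda L:[((x+.5)/4-.5+165,(y+.5)/4-.5+130) for x,y in L]
c=load('v1'); Bd=bed(BY); n=Bd[:,2]
def onbed(px,z):
    o,d=rays(c,px); pt=BO+z*n; q=o+d*(((pt-o)@n)/(d@n))[:,None]; return (q-BO)@Bd
print('wall rUL rUR rLR lUL lUR lLL lLR pU pL\n',onbed(f([(482,99),(580,102),(562,473),(8,98),(92,100),(72,475),(138,475),(388,175),(386,410)]),24).round(1))
s=read_state(); R=s['tool_rot']; g=s['eef_pos']-R[:,2]*GP
# spacer frame from tool
Rs=R@Rt(0,np.radians(-15)).T@np.eye(3) if 0 else None
tr=np.radians(15)
# spacer z axis in tool coordinates at grasp: tool=Rt(yaw,-15) with spacer axes I
zs=R@(Rt(0,-tr).T@[0,0,1.]); xs=R@(Rt(0,-tr).T@[1.,0,0])
base=g-50*zs
print('base in bed',((base-BO)@Bd).round(2),'zs in bed',(zs@Bd).round(3),'xs',(xs@Bd).round(3))
zb=((base+20*xs-BO)@Bd)[2]
print('far edge seen',onbed(f([(399,291),(494,291)]),zb).round(1), 'expected x',((base+20*xs-BO)@Bd).round(1))
E
```

```text
wall rUL rUR rLR lUL lUR lLL lLR pU pL
 [[ 33.6   0.3  24. ]
 [ 33.1 -13.3  24. ]
 [-33.7 -13.7  24. ]
 [ 34.   66.1  24. ]
 [ 33.6  54.5  24. ]
 [-33.8  67.   24. ]
 [-33.8  56.2  24. ]
 [ 21.8  13.7  24. ]
 [-20.6  15.   24. ]]
base in bed [ 7.93  5.84 62.61] zs in bed [0.    0.001 1.   ] xs [ 1.    -0.001 -0.   ]
far edge seen [[26.7 11.2 62.6]
 [26.7 -0.2 62.6]] expected x [27.9  5.8 62.6]
```

```bash
cat >> h.py <<'E'
TR=np.radians(15)
def spose():
    s=read_state(); R=s['tool_rot']; g=s['eef_pos']-R[:,2]*GP
    A=R@Rt(0,-TR).T; base=g-50*A[:,2]; Bd=bed(BY)
    return (base-BO)@Bd, s
E
python3 - <<'E'
from h import *
Bd=bed(BY); np.set_printoptions(precision=2,suppress=True)
tgt=np.array([0.6,7.2,30.]); cmd=tgt.copy()
for i in range(3):
    p,R=tcp_for(BO+Bd@cmd,Bd,0,BY,TR,50)
    print(movel(p,frame=R,max_speed=80 if i==0 else 20,guard=15)); b,s=spose(); print(b,s['ft_force'],s['time'])
    cmd=cmd+(tgt-b)
np.save('cmd.npy',cmd)
snap('wrist','v2')
im=load('v2')['image'][170:300,200:340]
cv2.imwrite('pics/v2c.png',cv2.resize(np.clip(im*1.8,0,255).astype(np.uint8),None,fx=4,fy=4,interpolation=cv2.INTER_CUBIC))
E
```

```text
False
[ 0.28  7.06 29.69] [ 0.99  0.59 -0.83] 10.875
False
[ 1.29  7.52 30.65] [ 0.47  0.83 -1.61] 11.125
False
[ 0.22  7.   29.72] [-0.8  -0.37 -0.42] 11.375
```

View pics/v2c.png

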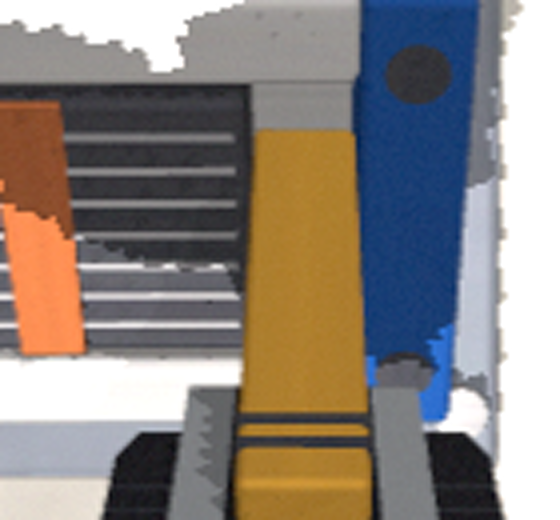

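v2 shows the spacer's far bottom edge (252-355, 130) sitting between the pole face and the blue wall, square to both. I'll do a guarded descent.

```bash
python3 - <<'E'
from h import *
Bd=bed(BY); np.set_printoptions(precision=2,suppress=True)
for z in (15,3,-2):
    p,R=tcp_for(BO+Bd@[0.5,7.2,z],Bd,0,BY,TR,50)
    hit=movel(p,frame=R,max_speed=40,guard=12); b,s=spose(); print(z,hit,b,s['ft_force'],(s['ft_force']@Bd),s['torque'],s['finger_gap'],s['time'])
    if hit: break
snap('wrist','v3'); snap('scene','v3s')
E
```

```text
15 False [ 0.29  7.09 14.77] [ 0.63 -0.42 -1.17] [ 0.02 -0.29 -1.36] [0.07 0.31 0.03] 10.435590099777926 11.9417
3 False [0.28 7.06 2.78] [ 0.6  -0.63 -0.57] [ 0.32 -0.5  -0.85] [0.07 0.36 0.03] 10.880608126214836 12.3917
-2 True [ 0.95  7.4  -0.94] [-1.84  0.5   7.08] [1.9  0.14 7.08] [ 0.07  0.17 -0.  ] 11.11433500954579 12.6
```

View pics/v3.png

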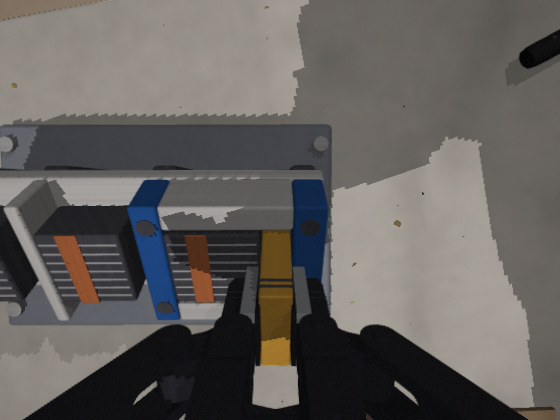

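The guarded stop came at underside z = -0.9, about 7 N along the bed normal, with y = 7.4, so it appears seated. Now I'll release, back off and look.

```bash
python3 - <<'E'
from h import *
Bd=bed(BY); np.set_printoptions(precision=2,suppress=True)
open_gripper(); s=read_state(); print(s['finger_gap'],s['ft_force'],s['time'])
p=s['eef_pos']; movel(p+Bd[:,2]*70,max_speed=120); print(read_state()['time'])
snap('wrist','r1'); snap('scene','r1s')
im=load('r1')['image']; 
im=load('r1s')['image'][180:300,110:260]
cv2.imwrite('pics/r1sc.png',cv2.resize(im,None,fx=4,fy=4,interpolation=cv2.INTER_CUBIC))
E
```

```text
85.4010163272083 [ 0.59 -0.66 -0.43] 13.4083
14.1417
```

View pics/r1.png

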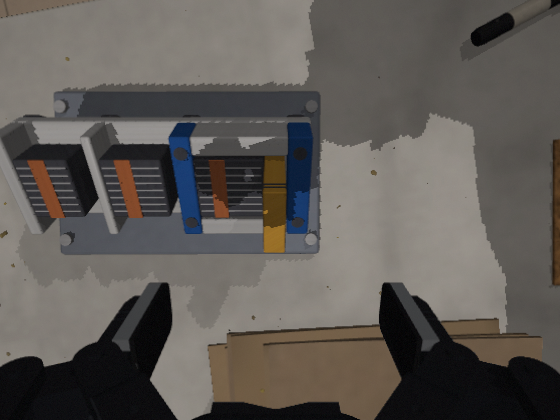

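View pics/r1sc.png

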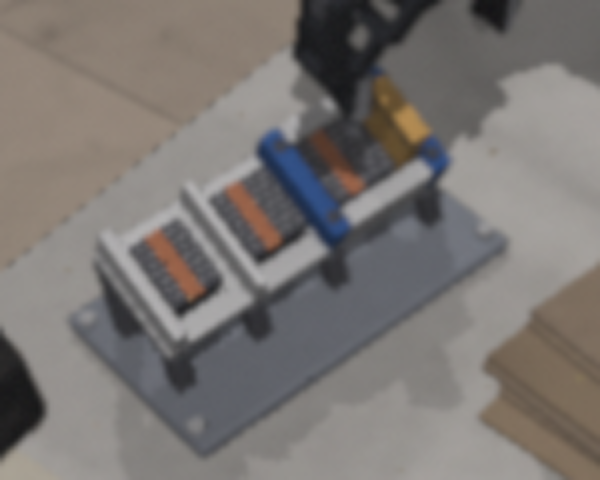

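The spacer stands in the gap; its top face runs from (264,186) to (285,252) in r1. I'll press its top gently to seat it, which also measures its height, then check squareness.

```bash
python3 - <<'E'
from h import *
Bd=bed(BY); np.set_printoptions(precision=2,suppress=True)
clamp(); R=Rt(BY,TR)
T=lambda v:BO+Bd@np.array(v,float)
movel(T([-8,7.2,75]),frame=R,max_speed=120)
print((read_state()['eef_pos']-BO)@Bd)
hit=movel(T([-8,7.2,56]),max_speed=25,guard=15); s=read_state(); e=(s['eef_pos']-BO)@Bd
print(hit,e,'contact z',e[2]-11*np.sin(TR),s['ft_force']@Bd,s['finger_gap'],s['time'])
movel(T([-8,7.2,120]),max_speed=150); print(read_state()['time'])
snap('wrist','e1')
im=load('e1')['image'];print(im.shape)
E
```

```text
[-8.46  6.92 74.75]
True [-7.92  7.53 60.83] contact z 57.98648774459538 [ 2.19 -0.67 18.43] -0.29892524010287946 15.9583
16.5
(420, 560, 3)
```

View pics/e1.png

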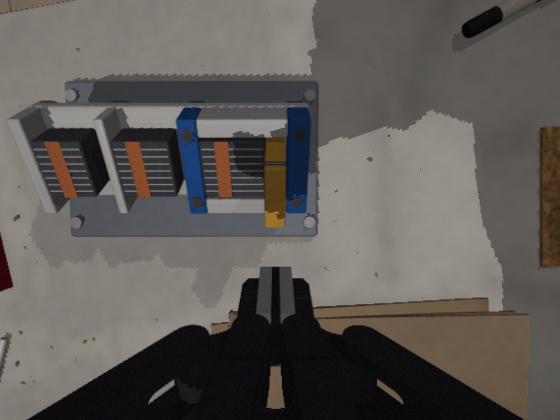

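```bash
python3 - <<'E'
from h import *
for n,x0,y0 in(('r1',240,140),('e1',240,120)):
    im=load(n)['image'][y0:y0+120,x0:x0+80]
    cv2.imwrite(f'pics/{n}k.png',cv2.resize(np.clip(im*1.6,0,255).astype(np.uint8),None,fx=5,fy=5,interpolation=cv2.INTER_CUBIC))
cv2.imwrite('pics/rek.png',np.hstack([cv2.imread('pics/r1k.png'),cv2.imread('pics/e1k.png')])[:600,:800])
E
```

```text
(no output)
```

View pics/rek.png

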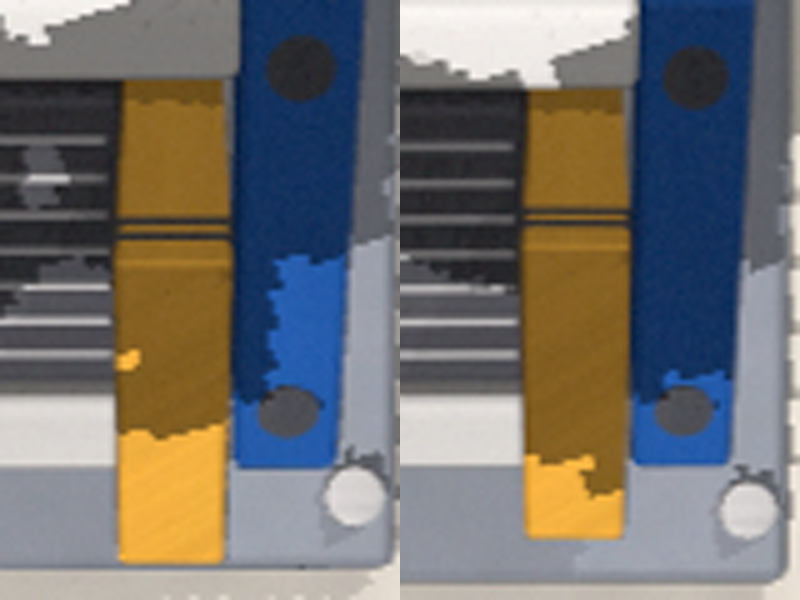

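```bash
python3 - <<'E'
from h import *
f=lambda L,o:[((x+.5)/5-.5+o[0],(y+.5)/5-.5+o[1]) for x,y in L]
a,b=load('r1'),load('e1')
A=f([(117,262),(230,262),(120,562),(222,562)],(240,140));B=f([(123,248),(229,248),(127,537),(222,537)],(240,120))
Bd=bed(BY)
for c,X in((a,A),(b,B)):
    o,d=rays(c,X); n=Bd[:,2]; q=o+d*(((BO+58*n-o)@n)/(d@n))[:,None]; print(((q-BO)@Bd).round(1).tolist())
snap('top','f')
im=load('f')['image'][130:270,120:430]; cv2.imwrite('pics/fc.png',cv2.resize(im,None,fx=2.5,fy=2.5))
snap('scene','fs')
E
```

```text
[[18.3, 13.4, 58.0], [18.2, 2.0, 58.0], [-21.2, 13.8, 58.0], [-21.2, 2.3, 58.0]]
[[18.0, 13.4, 58.0], [17.9, 1.9, 58.0], [-21.1, 13.6, 58.0], [-21.1, 2.2, 58.0]]
```

View pics/fs.png

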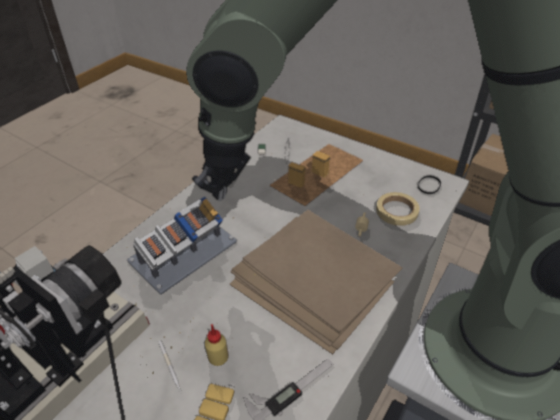

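View pics/fc.png

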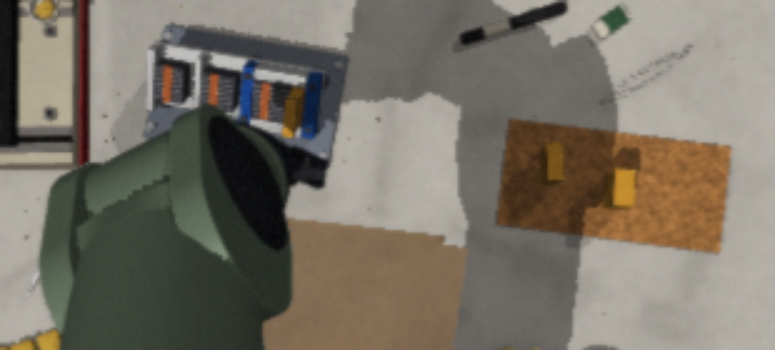

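```bash
python3 - <<'E'
from h import *
s=read_state(); print(s['time'],s['ft_force']); print(finish_job())
E
```

```text
16.65 [ 0.74173902  0.06569499 -0.21570865]
the job is handed in; nothing more can be done
None
```

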